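# Fingertip check of a re-felted xylophone

## Robot

A 6-joint arm with a two-finger parallel gripper is mounted at the origin on the work surface. World frame = base frame: x ahead of the robot, y to its left, z up, the work surface at z = 0. Lengths are in mm, angles in degrees, forces in N, time in s.
With the tool pointing down it reaches from about 300 to 875 mm from the base axis. Payload 6.4 kg.
Tool frame: the origin (TCP) lies midway between the tips of the shut fingers; the grasp point (between the pads) lies 19 mm behind it; z points along the fingers, y is the line along which they close (so a half turn about z gives the same grasp; the last joint's range is limited). The gripper opens to 88 mm and grips with 3 to 60 N. Pads are 18 mm wide; open, the fingers measure 123 mm over their backs; the gripper's body (75 mm by 187 mm) begins 45 mm behind the grasp point.
Start: joints at [-75.934, 10.359, 92.074, -0, 77.567, -11.82], TCP at [251.054, -517.313, 238.714] pointing down, gripper open.
Joint ranges: [-171.53, 171.53], [-51.25, 118.39], [17.06, 147.69], [-65.23, 245.23], [0, 150.52], [-178.68, 178.68]. Speed limits (degrees/s): [147.25, 147.25, 172.46, 180, 180, 180].

## Interface

Orientations are given as a 3x3 rotation matrix whose columns are the frame's x, y, z axes.
In Python, from rig import move_ptp, move_straight, goto_joints, command_gripper, dwell, ik, read_state, snapshot, camera_params, Unreachable, close_job gives the robot as it stands. Calls block until the motion is done:
- move_ptp(position, orientation): joint-space move of the TCP to a pose.
- move_straight(position, v=150, ori=None): straight line of the TCP; ori=None keeps the orientation; v is the mean speed in mm/s.
- goto_joints(angles): joint-space move.
- command_gripper(opening): opening from 0.0 (shut) to 1.0 (fully open); the grip force is fixed at half the most; returns when the fingers have stopped.
- dwell(seconds).
- ik(position, orientation): joint angles nearest the present ones, or None.
- read_state(): the state.
- snapshot(name): name is "side" or "top"; returns the picture (400x640x3 uint8, red, green, blue); there is no depth.
- camera_params(name): a dict with "mtx" (3x3 intrinsics, pixels), "k1" (the pictures are not rectified: a ray, as slopes to the right and down, at radius r is drawn at 1 + k1 r^2 times it, then the intrinsics apply), "rvec" (rotation vector, rad) and "tvec" (3), from world to camera coordinates, as OpenCV has them. Camera axes: x right, y down, z forward; pixel columns grow to the right and rows downward; lengths in mm; the calibration is good to about 2 mm. A picture is of the moment at which its call begins. camera_params takes no time and is no camera call.
A pose or a line that the arm cannot do raises Unreachable and nothing moves.
- close_job(): hands the job in; it is judged then, once.
The state is a dict: "time_s": time; "q": joint angles; "joint_velocities": joint speeds; "joint_efforts": joint torques, N m; "eef_pos": TCP position; "tool_rot": TCP orientation; "contact_force": force on the tool from outside, world axes, zero at the start; "wrist_torque": the same for the moment, N m; "finger_gap": opening from 0.0 (shut) to 1.0 (fully open); "gripper_force": force on a finger pad.
Only numpy, scipy, OpenCV 4.12 (cv2) and the standard library are available. Lean on these libraries where they do the work, as an engineer would, in place of code of your own. Each camera call takes 0.05 s, during which the arm holds its last target. There are 200 camera calls.

## Task

The xylophone has just had new felt: check that all its bars are springy by running the closed fingertips lightly across the row, from the longest bar to the shortest, so that every bar in turn visibly dips under them. Then lift the hand clear so that all the bars spring back up. Do not press hard, do not lift the xylophone or push it out of its place, and leave the other things on the bench alone.

Things in the scene. Friction and masses are not known exactly. Their poses are not given: they have to be found in the camera images.
- xylophone: a small xylophone standing loose on rubber feet (1.5 to 2.1 kg): six pale hardwood bars side by side on a darker wooden frame, 254 mm along its x, 150 mm across at the long-bar end, 90 mm at the other (bars overhang), 36 mm high without bars. Origin at bench level under the middle of the row; its x runs along the row from the longest bar to the shortest, z up.
- bar1_top (a point): middle of the top face of bar 1 (longest bar): bar 170 mm long (along the xylophone's y), 30 mm wide, 14 mm thick, crowned (middle 14 mm flat, then sloping down 3.5 mm to the long edges); its top is 52 mm above the bench at rest; bars are 34 mm apart centre to centre, 4 mm gaps
- bar1 (a joint): how far bar 1 is pressed down into its springy felt, m: 0 at rest, 0.008 at most; about 0.6 N to start it, then 0.7 N per mm; springs back when released
- bar2_top (a point): middle of the top face of bar 2 (second): bar 156 mm long (along the xylophone's y), 30 mm wide, 14 mm thick, crowned (middle 14 mm flat, then sloping down 3.5 mm to the long edges); its top is 52 mm above the bench at rest; bars are 34 mm apart centre to centre, 4 mm gaps
- bar2 (a joint): how far bar 2 is pressed down into its springy felt, m: 0 at rest, 0.008 at most; about 0.6 N to start it, then 0.7 N per mm; springs back when released
- bar3_top (a point): middle of the top face of bar 3 (third): bar 142 mm long (along the xylophone's y), 30 mm wide, 14 mm thick, crowned (middle 14 mm flat, then sloping down 3.5 mm to the long edges); its top is 52 mm above the bench at rest; bars are 34 mm apart centre to centre, 4 mm gaps
- bar3 (a joint): how far bar 3 is pressed down into its springy felt, m: 0 at rest, 0.008 at most; about 0.6 N to start it, then 0.7 N per mm; springs back when released
- bar4_top (a point): middle of the top face of bar 4 (fourth): bar 128 mm long (along the xylophone's y), 30 mm wide, 14 mm thick, crowned (middle 14 mm flat, then sloping down 3.5 mm to the long edges); its top is 52 mm above the bench at rest; bars are 34 mm apart centre to centre, 4 mm gaps
- bar4 (a joint): how far bar 4 is pressed down into its springy felt, m: 0 at rest, 0.008 at most; about 0.6 N to start it, then 0.7 N per mm; springs back when released
- bar5_top (a point): middle of the top face of bar 5 (fifth): bar 114 mm long (along the xylophone's y), 30 mm wide, 14 mm thick, crowned (middle 14 mm flat, then sloping down 3.5 mm to the long edges); its top is 52 mm above the bench at rest; bars are 34 mm apart centre to centre, 4 mm gaps
- bar5 (a joint): how far bar 5 is pressed down into its springy felt, m: 0 at rest, 0.008 at most; about 0.6 N to start it, then 0.7 N per mm; springs back when released
- bar6_top (a point): middle of the top face of bar 6 (shortest bar): bar 100 mm long (along the xylophone's y), 30 mm wide, 14 mm thick, crowned (middle 14 mm flat, then sloping down 3.5 mm to the long edges); its top is 52 mm above the bench at rest; bars are 34 mm apart centre to centre, 4 mm gaps
- bar6 (a joint): how far bar 6 is pressed down into its springy felt, m: 0 at rest, 0.008 at most; about 0.6 N to start it, then 0.7 N per mm; springs back when released
- mallet: bystander: a loose xylophone mallet, 212 mm long and up to 34 mm wide, 24 mm high, lying beside the bars; origin under its middle, handle to its -x, rubber head at its +x end
- spare_bar: bystander: a loose spare bar, flat-topped pale hardwood 130 x 30 x 14 mm, lying on the bench next to the xylophone (it is not one of the six); origin under its centre, long axis x
- felt_cup: bystander: an open aluminium cup, 48 mm across the rim, 35 mm high, standing near the short-bar end of the xylophone; origin under its centre
- glue: bystander: a yellow glue bottle, 54 mm across, 130 mm high; origin under its centre
- brush_tin: bystander: a steel tin 72 mm across and 90 mm high full of brushes that reach 181 mm; origin under its centre
- screwdriver: bystander: a screwdriver, 200 mm long, lying on the bench, handle to its -x; origin under its middle
- oil_jar: bystander: an amber jar with black lid, 60 mm across, 60 mm high; origin under its centre

How it is judged:
By the outcome, as a careful person would: the job done as asked, in the order asked, and still so for the second after the job is handed in, with the robot touching nothing.
It also fails if it takes over 40 s, if anything falls off the work surface, if the arm or the gripper's body presses on something with over 40 N, if the wrist force passes 120 N, or if a joint passes its speed limit or range.

## Working session

There is one attempt and no reset: what is moved stays moved. The work goes in short steps, each a Python script; the robot and the scene stay as the last script left them, time stands still between calls to the robot, and variables do not carry over. Pictures are saved under pics/ and viewed, at most 10 in all, crops included, and the job is handed in when it is done.

```bash
ls; mkdir -p pics
python3 - <<'E'
from rig import *
import cv2
for n in("side","top"):
    cv2.imwrite(f"pics/{n}0.png",snapshot(n)[:,:,::-1]); print(camera_params(n))
s=read_state();print(s["time_s"],s["contact_force"],s["tool_rot"],s["finger_gap"])
E
```

```text
pics
{'mtx': array([[370.10297975,   0.        , 319.04304159],
       [  0.        , 370.10297975, 197.44391925],
       [  0.        ,   0.        ,   1.        ]]), 'k1': 0.020348101419501732, 'rvec': array([ 0.40823316, -2.81945928,  1.04507   ]), 'tvec': array([ 522.06798709,  157.03298834, 1291.02948959])}
{'mtx': array([[464.76954464,   0.        , 309.76247404],
       [  0.        , 464.76954464, 196.93333834],
       [  0.        ,   0.        ,   1.        ]]), 'k1': -0.08910703256121054, 'rvec': array([ 2.13798675, -2.16729968,  0.18096862]), 'tvec': array([   3.92475916,  532.06367129, 1349.92668043])}
0.1 [ 0.00282361  0.30004379 -0.57909452] [[ 8.99678388e-01  4.36553160e-01 -3.70210762e-04]
 [ 4.36553203e-01 -8.99677217e-01  1.48519642e-03]
 [ 3.15297003e-04 -1.49781581e-03 -9.99998829e-01]] 0.999160656838089
```

View pics/top0.png

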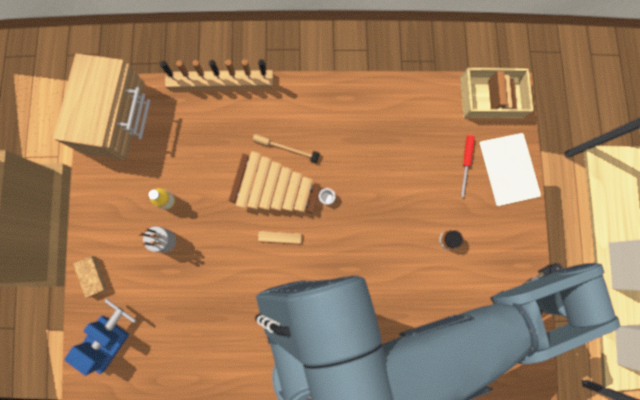

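View pics/side0.png

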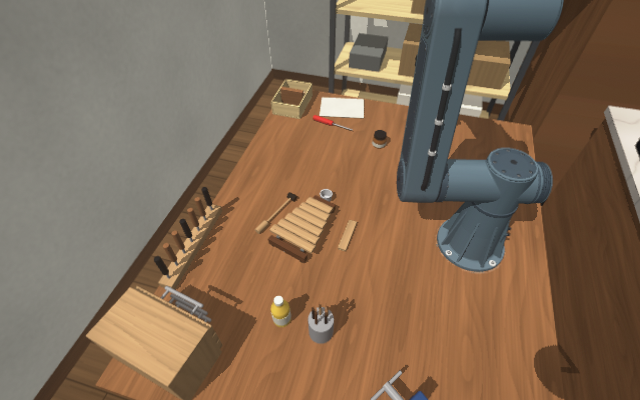

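The top view shows the xylophone at cols 235–318, rows 152–215. The long bar is on the left at about (250,180) and the short one on the right at about (303,193), with the cup at (327,197) just past it. The side view shows the whole row unobstructed, at cols 270–335, rows 197–258.

Next I'll segment the bars and cast rays.

```bash
cat > h.py <<'E'
import numpy as np,cv2
from rig import camera_params
def rays(n,uv):
    p=camera_params(n);K=p["mtx"];R=cv2.Rodrigues(p["rvec"])[0]
    d=np.array([p["k1"],0,0,0,0.])
    x=cv2.undistortPoints(np.float64(uv).reshape(-1,1,2),K,d).reshape(-1,2)
    return -R.T@p["tvec"], np.c_[x,np.ones(len(x))]@R
def onplane(n,uv,z):
    c,d=rays(n,uv); return c+d*((z-c[2])/d[:,2])[:,None]
E
python3 - <<'E'
import cv2,numpy as np
out=[]
for n,(x0,y0,x1,y1) in dict(top=(225,140,345,250),side=(250,180,370,265)).items():
    im=cv2.imread(f"pics/{n}0.png")[y0:y1,x0:x1]
    hsv=cv2.cvtColor(im,cv2.COLOR_BGR2HSV)
    m=cv2.inRange(hsv,(8,40,175),(30,150,255))
    c,_,st,ce=cv2.connectedComponentsWithStats(m)[0:4]
    print(n,[(s.tolist(),(a+[x0,y0]).round(1).tolist()) for s,a in zip(st,ce) if s[4]>20])
    b=np.hstack([im,cv2.cvtColor(m,cv2.COLOR_GRAY2BGR)])
    out.append(cv2.resize(b,(768,int(b.shape[0]*3.2)) if 0 else (720,int(b.shape[0]*3)),interpolation=cv2.INTER_CUBIC))
cv2.imwrite("pics/crop.png",np.vstack(out))
E
```

```text
top [([0, 0, 120, 110, 3832], [289.6, 194.6]), ([0, 0, 120, 110, 9326], [282.5, 194.7]), ([30, 0, 14, 4, 37], [263.0, 141.1])]
side [([0, 0, 120, 85, 7900], [310.0, 221.1]), ([0, 0, 16, 31, 86], [256.8, 195.4]), ([19, 17, 63, 55, 1603], [303.1, 223.3]), ([5, 19, 35, 32, 108], [269.5, 216.9]), ([88, 28, 19, 42, 280], [347.3, 232.3]), ([109, 28, 11, 35, 74], [364.7, 224.8]), ([82, 70, 9, 15, 43], [336.2, 255.7]), ([116, 71, 4, 14, 21], [367.5, 258.4]), ([27, 72, 8, 13, 46], [280.5, 258.4]), ([44, 80, 6, 5, 24], [296.5, 262.3])]
```

View pics/crop.png

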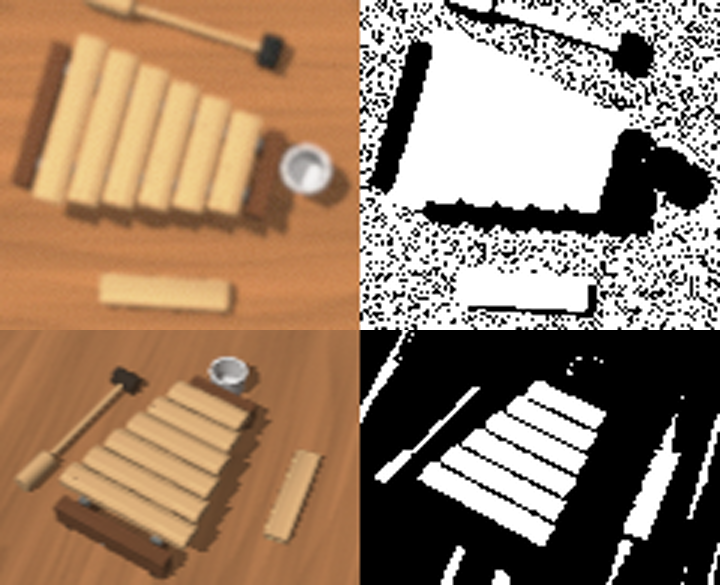

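The crop shows all six bars cleanly. The side mask isolates them as one trapezoid, but the top mask needs tightening against the bench. I'll fit a quadrilateral to each and compare the two views.

```bash
cat > loc.py <<'E'
import cv2,numpy as np
from h import *
def locate(files):
  res={}
  for n,(x0,y0,x1,y1) in dict(top=(225,140,345,250),side=(250,180,370,265)).items():
    im=cv2.imread(files[n])[y0:y1,x0:x1]
    im=cv2.resize(im,None,fx=4,fy=4,interpolation=cv2.INTER_CUBIC)
    hsv=cv2.cvtColor(im,cv2.COLOR_BGR2HSV)
    m=cv2.inRange(hsv,(8,40,175),(30,150 if n=="side" else 128,255))
    if n=="top": m=cv2.morphologyEx(m,cv2.MORPH_OPEN,np.ones((9,9)))
    m=cv2.morphologyEx(m,cv2.MORPH_CLOSE,np.ones((7,7)))
    cs=max(cv2.findContours(m,0,2)[0],key=cv2.contourArea)
    uv=(cs.reshape(-1,2)+.5)/4-.5+[x0,y0]
    P=onplane(n,uv,50.5)[:,:2].astype(np.float32)
    q=cv2.approxPolyN(cv2.convexHull(P),4).reshape(4,2).astype(float)
    q=q.reshape(4,2)
    L=np.linalg.norm(np.roll(q,-1,0)-q,axis=1); i=max((0,1),key=lambda k:abs(L[k]-L[k+2])); q=np.roll(q,-i,0);L=np.roll(L,-i)
    if L[0]<L[2]: q=np.roll(q,-2,0);L=np.roll(L,-2)
    a,b=(q[0]+q[1])/2,(q[2]+q[3])/2
    e=[np.degrees(np.arctan2(*(v[::-1]))) for v in (q[0]-q[1],q[3]-q[2])]
    print(n,"sides",L.round(1),"mid",((a+b)/2).round(1),"len",np.linalg.norm(b-a).round(1),"axis deg",np.degrees(np.arctan2(*(b-a)[::-1])).round(1),"end dirs",np.round(e,1),"ends",a.round(1),b.round(1))
E
python3 -c "
from loc import *
locate(dict(top='pics/top0.png',side='pics/side0.png'))
for n,uv in dict(top=[327,196],side=[326,193]).items(): print('cup',onplane(n,[uv],30).round(1))"
```

```text
top sides [181.  205.7  98.2 208.2] mid [563.9  99.2] len 202.8 axis deg -105.9 end dirs [-15.7 -17. ] ends [591.7 196.7] [536.1   1.7]
side sides [183.  204.   99.4 205.5] mid [564.4 103.3] len 200.4 axis deg -105.4 end dirs [-16.1 -17.6] ends [591. 200.] [537.8   6.7]
cup [[535.7 -55.5  30. ]]
cup [[533.9 -56.2  30. ]]
```

Both views agree to about 4 mm: the row's middle is at about (564, 101) and its axis points along −106°. The row length is 200–203 mm against the true 200 mm, and the long and short sides fit. The cup is at (535, −56), clear of the bars. I'll shut the gripper, go above bar 1, and probe gently for contact.

```bash
cat > g.py <<'E'
import numpy as np
from rig import *
th=np.radians(-106);u=np.array([np.cos(th),np.sin(th),0]);M=np.array([564.,101,0])
t=np.radians(8);Z=np.array([0,0,1.])
def R():
    z=np.sin(t)*u-np.cos(t)*Z; x=-(np.cos(t)*u+np.sin(t)*Z); return np.c_[x,np.cross(z,x),z]
def at(s,h): return M+u*s+Z*h
def f():
    s=read_state(); return s["time_s"],s["eef_pos"],s["contact_force"]
E
python3 - <<'E'
from g import *
command_gripper(0.0)
move_ptp(at(-85,150),R()); move_straight(at(-85,62),v=120); dwell(.2)
t0,p,f0=f(); print(t0,p-at(-85,62),f0,read_state()["finger_gap"])
np.save("f0.npy",f0)
for h in np.arange(57,50.4,-.5):
    move_straight(at(-85,h),v=30); dwell(.1); a=[f() for _ in range(3)]
    F=np.mean([x[2] for x in a],0)-f0; print(h,a[0][1][2].round(2),F.round(2))
    if F[2]>0.9: break
print(a[0][0])
E
```

```text
5.25 [0.69566179 0.14334763 1.06022002] [ 0.94943933 -0.35331167  0.91689843] 0.005637634125152106
57.0 56.92 [-0.55 -0.43 -1.03]
56.5 56.53 [-1.04  0.32 -0.2 ]
56.0 56.0 [-1.07 -0.01 -0.96]
55.5 55.5 [ 0.26  0.01 -1.43]
55.0 54.98 [ 0.03  0.32 -0.99]
54.5 54.48 [-1.04  0.17 -1.37]
54.0 54.0 [-1.42  0.52 -0.9 ]
53.5 53.49 [-0.71  0.2  -1.15]
53.0 53.09 [-2.1   0.18 -0.02]
52.5 52.55 [-0.62  1.    1.18]
8.8167
```

Contact came at about z 53.2, against 53.25 expected from the tilted tip, so the geometry holds. The sweep will use about 3.4 mm of dip.

Run:
```python
from g import *
import cv2
f0=np.load("f0.npy")-[0,0,1]
h=49.8
move_straight(at(-85,h),v=15)
ims=[]
for s in [-76,-59,-42,-25,-8,9,26,43,60,77,94]:
    move_straight(at(s,h),v=35); a=[f() for _ in range(3)]
    F=np.mean([x[2] for x in a],0)-f0; print(s,(a[0][1]-at(s,h)).round(2),F.round(1))
    if s in(-42,26,94): ims.append(snapshot("side")[170:270,240:380,::-1])
move_straight(at(96,120),v=100); move_straight(at(60,300),v=200)
dwell(.3)
t0,p,F=f(); print(t0,p,F-f0)
S=snapshot("side")[:,:,::-1];T=snapshot("top")[:,:,::-1]
cv2.imwrite("pics/side1.png",S);cv2.imwrite("pics/top1.png",T)
ims.append(S[170:270,240:380])
g=[cv2.resize(i,None,fx=2.8,fy=2.8,interpolation=cv2.INTER_CUBIC) for i in ims]
cv2.imwrite("pics/sweep.png",np.vstack([np.hstack(g[:2]),np.hstack(g[2:])]))
```

```text
-76 [ 0.03 -0.52  0.17] [ 0.2 -0.5  4. ]
-59 [-0.26 -0.75 -0.1 ] [-1.1 -1.6  3.8]
-42 [-0.18 -0.58  0.01] [-0.8  0.   3.4]
-25 [-0.2  -0.65 -0.06] [-0.6 -0.7  2.6]
-8 [-0.17 -0.59  0.02] [-1.1 -1.5  4. ]
9 [-0.21 -0.66 -0.04] [-0.5 -1.2  3.1]
26 [-0.22 -0.53 -0.01] [-1.8 -0.3  2.9]
43 [-0.2  -0.62 -0.05] [-1.6 -0.4  2.5]
60 [-0.18 -0.56  0.04] [-1.1 -0.8  3.1]
77 [-0.17 -0.63 -0.02] [-1.6 -0.8  2.7]
94 [-0.21 -0.52  0.01] [-1.9 -0.9  3.4]
18.2583 [547.17458834  43.19610687 299.21481913] [-1.16745638 -0.21277412  0.07930652]
```

View pics/sweep.png

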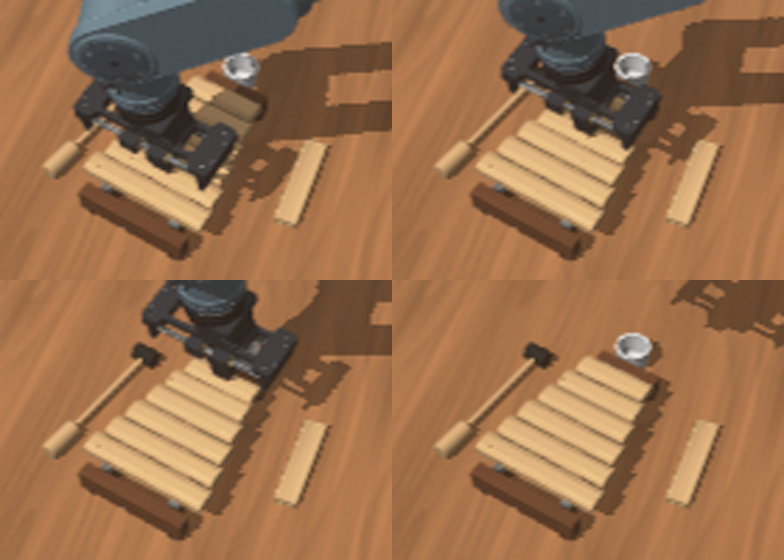

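The sweep frames show the tips crossing from bar 1 to bar 6, then all the bars level again with the mallet, cup and spare bar where they were. The force held steady at 2.5–4 N, which is about 3 mm of dip. I'll check that the xylophone hasn't shifted, then hand in.

Run:
```python
import io,contextlib
from loc import *
locate(dict(top='pics/top0.png',side='pics/side0.png'))
b=io.StringIO()
with contextlib.redirect_stdout(b): locate(dict(top='pics/top0.png',side='pics/side1.png'))
print("after:",b.getvalue().splitlines()[1])
mid=[float(x) for x in b.getvalue().splitlines()[1].split("mid [")[1].split("]")[0].split()]
if np.hypot(mid[0]-564.4,mid[1]-103.3)<3:
    from rig import close_job
    print(close_job())
```

```text
top sides [181.  205.7  98.2 208.2] mid [563.9  99.2] len 202.8 axis deg -105.9 end dirs [-15.7 -17. ] ends [591.7 196.7] [536.1   1.7]
side sides [183.  204.   99.4 205.5] mid [564.4 103.3] len 200.4 axis deg -105.4 end dirs [-16.1 -17.6] ends [591. 200.] [537.8   6.7]
after: side sides [494.7 292.1 196.  159.7] mid [584.6 128. ] len 177.4 axis deg -175.0 end dirs [-108.6  -93.6] ends [672.9 135.7] [496.2 120.3]
```

That quad is not a valid fit: its 495 mm side means the mask merged with the bench. I'll compare the two side images directly instead.

Run:
```python
import cv2,numpy as np
a,b=[cv2.imread(f"pics/side{i}.png",0).astype(np.float32) for i in(0,1)]
for n,(x0,y0,x1,y1) in dict(xyl=(264,192,338,262),mallet=(254,190,300,234),spare=(336,218,358,252),cup=(317,186,336,202)).items():
    A,B=a[y0:y1,x0:x1],b[y0:y1,x0:x1]
    print(n,"shift px",np.round(cv2.phaseCorrelate(A,B,cv2.createHanningWindow(A.shape[::-1],cv2.CV_32F)),3),"mean/max diff",abs(A-B).mean().round(2),abs(A-B).max())
```

```text
Traceback (most recent call last):
ValueError: setting an array element with a sequence. The requested array has an inhomogeneous shape after 1 dimensions. The detected shape was (2,) + inhomogeneous part.
```

Run:
```python
import cv2,numpy as np
a,b=[cv2.imread(f"pics/side{i}.png",0).astype(np.float32) for i in(0,1)]
ok=True
for n,(x0,y0,x1,y1) in dict(xyl=(264,192,338,262),mallet=(254,190,300,234),spare=(336,218,358,252),cup=(317,186,336,202)).items():
    A,B=a[y0:y1,x0:x1].copy(),b[y0:y1,x0:x1].copy()
    s,r=cv2.phaseCorrelate(A,B,cv2.createHanningWindow(A.shape[::-1],cv2.CV_32F))
    print(n,np.round(s,3),round(r,2),abs(A-B).mean().round(2)); ok&=np.hypot(*s)<.3
if ok:
    from rig import close_job,read_state
    print(read_state()["time_s"],close_job())
```

```text
xyl [0.506 0.007] 1.01 4.99
mallet [0.002 0.497] 0.98 5.13
spare [ 0.102 -0.014] 0.95 5.32
cup [-0.082  0.031] 1.0 4.7
```

The 0.5 px values are a known half-pixel bias of phaseCorrelate: those dimensions (74 and 44) get padded to odd DFT sizes (75 and 45). Every other axis reads about 0, so nothing moved, and I'm handing in.

```bash
python3 -c "
from rig import *
print(read_state()['time_s'],close_job())"
```

```text
the job is handed in; nothing more can be done
18.3583 None
```

I swept all six bars lightly from longest to shortest (about 3 N, roughly 3 mm of dip estimated from that force), lifted the hand clear, and handed the job in at 18.4 s; the bars look level again, and the xylophone, mallet, spare bar and cup show no movement in the camera check.

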